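# Lay out the stone chisels in order of use

### The job

Lay the four stone chisels in the notched tool rest in the order a carver uses them, working away from the white marble relief: the pitcher (red band) in the notch nearest the relief, the point (yellow) next to it, then the claw (blue) between the point and the flat, and the flat chisel (green) in the last notch. Each lies straight in its own notch of both rails, middle of the tool over the middle of the rest, cutting end pointing away from the robot. Leave the hammer and the marble offcut where they are.

Things in the scene. Friction and masses are not known exactly. Their poses are not given: they have to be found in the camera images.
- pitcher_mid (a point): Pitcher chisel: dark steel octagonal bar 18 mm thick, RED band, blunt blade 42 mm wide, 0.4 kg; 200 mm long. Point: mid-length, half-way up the shaft; x axis along the tool to the cutting end, z up. Grip the straight shaft, at or near this point (its balance); band at the struck end. Starts on a 4 mm black rubber mat, cutting end roughly away from the robot
- point_mid (a point): Point chisel: dark steel octagonal bar 14 mm thick, YELLOW band, tapers to a sharp point, 0.25 kg; 200 mm long. Point: mid-length, half-way up the shaft; x axis along the tool to the cutting end, z up. Grip the straight shaft, at or near this point (its balance); band at the struck end. Starts on a 4 mm black rubber mat, cutting end roughly away from the robot
- claw_mid (a point): Claw chisel: dark steel octagonal bar 14 mm thick, BLUE band, blade 27 mm wide with five teeth, 0.25 kg; 200 mm long. Point: mid-length, half-way up the shaft; x axis along the tool to the cutting end, z up. Grip the straight shaft, at or near this point (its balance); band at the struck end. Starts on a 4 mm black rubber mat, cutting end roughly away from the robot
- flat_mid (a point): Flat chisel: dark steel octagonal bar 14 mm thick, GREEN band, plain thin blade 32 mm wide, 0.25 kg; 200 mm long. Point: mid-length, half-way up the shaft; x axis along the tool to the cutting end, z up. Grip the straight shaft, at or near this point (its balance); band at the struck end. Starts on a 4 mm black rubber mat, cutting end roughly away from the robot
- rest: Fixed wooden rest, 150 (x) x 290 mm, origin: middle of its lower edge by the robot; x away from robot, y left. Two 14 mm thick rails along y at x 33 and 117 mm (free space between, down to 12 mm), each with open notches 32 mm wide at y -105, -35, 35, 105 mm: floors 35, rail tops 55 mm up. A chisel lies along x across both rails: its middle at x 75 mm, 42 mm up (pitcher 44).
- relief: White marble relief in progress: fixed octagonal slab 280 x 225 x 55 mm with a carved head (100 mm high in all), at the far left or far right of the bench. The opposite end holds a smaller terracotta sketch of it on a plywood board: not this one. Origin: middle of the slab's underside.
- hammer: Bystander: carver's iron hammer lying loose on the far side of the bench, head 42 x 88 x 42 mm, round wooden handle reaching 178 mm along -x. Origin: under the middle of the head, at bench height.
- offcut: Bystander: loose white marble offcut, 85 x 55 x 38 mm with a lump on top (50 mm high in all), on the far side of the bench. Origin: centre of its underside.
Things that resemble listed ones, but are neither listed nor needed, are in the scene too. Leave any purple look-alike of the part that bears pitcher_mid alone.

How it is judged:
At the end, for the whole second after the job is handed in: From the relief's side the notches hold pitcher, point, claw, flat, each at rest, level within 0.1 rad, its middle within 13 mm of the notch's centre line, 16 mm of the rest's middle (x = 75 mm) and 6 mm of seated height, cutting end away from the robot (((y of relief in the frame of rest above 0 m and y of pitcher_mid in the frame of rest between 0.092 and 0.118 m and y of point_mid in the frame of rest between 0.022 and 0.048 m and y of claw_mid in the frame of rest between -0.048 and -0.022 m and y of flat_mid in the frame of rest between -0.118 and -0.092 m) or (y of relief in the frame of rest below 0 m and y of pitcher_mid in the frame of rest between -0.118 and -0.092 m and y of point_mid in the frame of rest between -0.048 and -0.022 m and y of claw_mid in the frame of rest between 0.022 and 0.048 m and y of flat_mid in the frame of rest between 0.092 and 0.118 m)) and x of pitcher_mid in the frame of rest between 0.059 and 0.091 m and z of pitcher_mid in the frame of rest between 0.038 and 0.05 m and x of rest in the frame of pitcher_mid below -0.03 m and angle between pitcher_mid's own x axis and vertical between 1.471 and 1.671 rad and linear speed of each of pitcher, point, claw, flat below 0.02 m/s and x of point_mid in the frame of rest between 0.059 and 0.091 m and z of point_mid in the frame of rest between 0.036 and 0.048 m and x of rest in the frame of point_mid below -0.03 m and angle between point_mid's own x axis and vertical between 1.471 and 1.671 rad and x of claw_mid in the frame of rest between 0.059 and 0.091 m and z of claw_mid in the frame of rest between 0.036 and 0.048 m and x of rest in the frame of claw_mid below -0.03 m and angle between claw_mid's own x axis and vertical between 1.471 and 1.671 rad and x of flat_mid in the frame of rest between 0.059 and 0.091 m and z of flat_mid in the frame of rest between 0.036 and 0.048 m and x of rest in the frame of flat_mid below -0.03 m and angle between flat_mid's own x axis and vertical between 1.471 and 1.671 rad); the robot touches nothing.
It fails at once if the hammer is moved by more than 20 mm (distance of hammer from where it was at the start of the episode above 0.02 m).
It fails at once if the marble offcut is moved by more than 20 mm (distance of offcut from where it was at the start of the episode above 0.02 m).
It also fails if it takes over 120 s, if anything falls off the work surface, if the arm or the gripper's body presses on something with over 40 N, if the wrist force passes 120 N, or if a joint passes its speed limit or range.

### The arm

A 6-joint arm with a two-finger parallel gripper is mounted at the origin on the work surface. World frame = base frame: x ahead of the robot, y to its left, z up, the work surface at z = 0. Lengths are in m, angles in rad, forces in N, time in s.
With the tool pointing down it reaches from about 0.275 to 0.875 m from the base axis. Payload 12.5 kg.
Tool frame: the origin (TCP) lies on the centre line of the jaws, within the pads' length; the fingertips stand r.finger_overhang ahead of it and the grasp point (between the pads) lies 3 mm ahead of it (r.finger_overhang is the distance from the TCP to the fingertips, in m); z points along the fingers, y is the line along which they close (so a half turn about z gives the same grasp; the last joint's range is limited). The gripper opens to 85 mm and grips with 20 to 120 N. Pads are 22 mm wide; open, the fingers measure 114 mm over their backs; the gripper's body (76 mm by 85 mm) begins 54 mm behind the grasp point. The pads swing forward as they close: fully open they stand 13 mm farther back than shut.
Start: joints at [1.03, 0.351, 1.652, -0, 1.139, -0.085], TCP at [0.242, 0.494, 0.253] pointing down, gripper open.
Joint ranges: [-2.75, 2.75], [-0.79, 2.1], [0.01, 2.65], [-1.57, 4.71], [0.07, 3.14], [-2.87, 2.87]. Speed limits (rad/s): [2.22, 2.22, 2.79, 3.14, 3.14, 3.14].

### API

Orientations are given as a unit quaternion [x, y, z, w].
In Python, from cell import r, optics gives the robot as it stands. The module is installed in compiled form; this text tells all that it offers. Calls block until the motion is done:
- r.move_to(position, orientation): joint-space move of the TCP to a pose.
- r.move_linear(position, rot=None, vel=0.15): straight line of the TCP; rot=None keeps the orientation; vel is the mean speed in m/s.
- r.set_joints(angles): joint-space move.
- r.set_gripper(opening, squeeze=None): opening from 0.0 (shut) to 1.0 (fully open); squeeze is the grip in N (None keeps the last); returns when the fingers have stopped.
- r.sleep(seconds).
- r.inverse_kinematics(position, orientation): joint angles nearest the present ones, or None.
- optics.get_image(name): name is "side" or "top" or "wrist"; returns a dict with "pixels" (384x512x3 uint8, red, green, blue), "depth" (384x512 float32, m along the optical axis (not along the pixel's ray), 0 where there is no reading), "fx", "fy", "cx", "cy" (pixels), "camera_from_world" (4x4, takes a point from world to camera coordinates); the wrist camera has in their place "mount" (4x4, takes a point from camera to tool coordinates, whose origin is the TCP and whose axes are the flange's). Camera axes: x right, y down, z forward; pixel columns grow to the right and rows downward; lengths in m; the calibration is good to about 2 mm. The wrist camera is an equidistant fisheye: a pixel r from the principal point sees the ray r / f radians off the axis. A picture is of the moment at which its call begins: read the wrist's pose just before it.
A pose or a line that the arm cannot do raises r.PlanningError and nothing moves.
- r.hand_in(): hands the job in; it is judged then, once.
Readings, each from a call of its own:
- r.current_t(): time.
- r.current_q(): joint angles.
- r.current_qvel(): joint speeds.
- r.current_effort(): joint torques, N m.
- r.current_tool_pos(): TCP position.
- r.current_ee_rot(): TCP orientation.
- r.current_contact_force(): force on the tool from outside, world axes, zero at the start.
- r.current_torque(): the same for the moment, N m.
- r.current_opening(): opening from 0.0 (shut) to 1.0 (fully open).
- r.current_finger_force(): force on a finger pad.
Only numpy, scipy, OpenCV 4.12 (cv2) and the standard library are available. Lean on these libraries where they do the work, as an engineer would, in place of code of your own. Each camera call takes 0.05 s, during which the arm holds its last target. There are 200 camera calls.

## Working session

There is one attempt and no reset: what is moved stays moved. The work goes in short steps, each a Python script; the robot and the scene stay as the last script left them, time stands still between calls to the robot, and variables do not carry over. Pictures are saved under pics/ and viewed, at most 14 in all, crops included, and the job is handed in when it is done.

```bash
mkdir -p pics; cat > h.py <<'E'
import numpy as np, cv2
from cell import r, optics
def snap(n,f):
    d=optics.get_image(n); np.savez('pics/'+f+'.npz',**d); cv2.imwrite('pics/'+f+'.png',d['pixels'][:,:,::-1]); return d
def cloud(d):
    z=d['depth']; v,u=np.mgrid[:z.shape[0],:z.shape[1]]
    P=np.stack([(u-d['cx'])/d['fx']*z,(v-d['cy'])/d['fy']*z,z,np.ones_like(z)],-1)
    return (P@np.linalg.inv(d['camera_from_world']).T)[...,:3]
E
python3 - <<'E'
from h import *
a=snap('top','top0');b=snap('side','side0')
for d in (a,b):
    print(d['fx'],d['cx'],d['cy'],np.linalg.inv(d['camera_from_world']).round(3).tolist())
print(r.current_t(),r.finger_overhang,r.current_ee_rot())
cv2.imwrite('pics/both.png',cv2.resize(a['pixels'][:,:,::-1],(800,600),interpolation=cv2.INTER_CUBIC))
E
```

```text
449.68425293370467 255.86219045971345 189.22774709451335 [[0.011, -0.975, 0.222, 0.218], [-1.0, -0.01, 0.004, 0.004], [-0.002, -0.223, -0.975, 1.827], [0.0, 0.0, 0.0, 1.0]]
455.6417686704271 260.42558518497657 186.30012259500418 [[0.818, -0.422, 0.391, -0.027], [-0.575, -0.614, 0.541, -0.847], [0.012, -0.667, -0.745, 1.212], [0.0, 0.0, 0.0, 1.0]]
0.1 0.022 [ 2.25930473e-01  9.74143298e-01 -4.82974356e-04 -1.52170716e-04]
```

View pics/both.png

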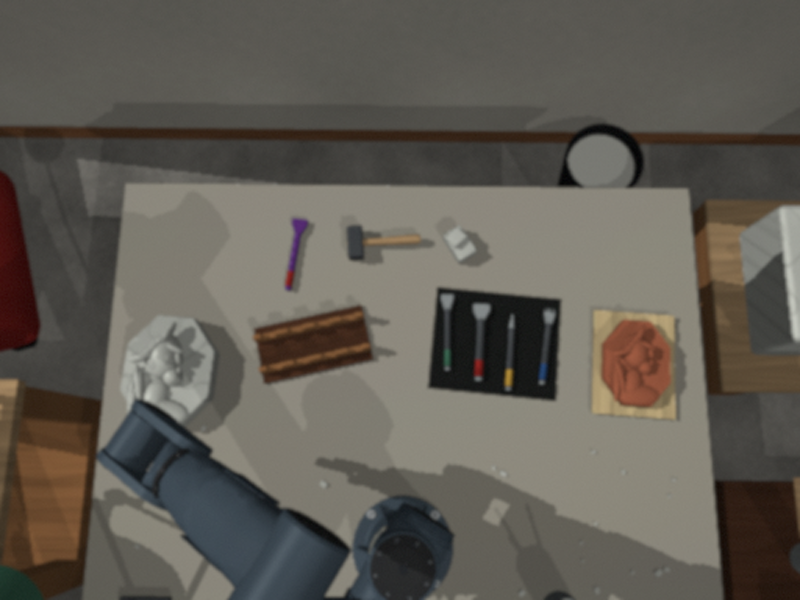

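View pics/side0.png

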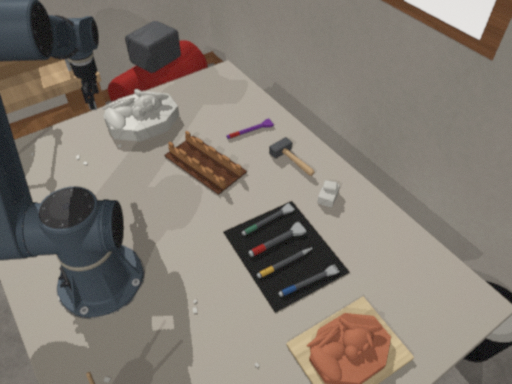

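The top view (800x600) shows the relief at left (170,370). The rest is at (313,345), rotated. On the mat from left to right are green (447,330), red (480,340), yellow (510,352) and blue (546,345), blades up and away from the robot. The purple decoy is at (297,255), the hammer at (380,240) and the offcut at (460,242). The side view agrees.

```bash
python3 - <<'E'
from h import *
a=dict(np.load('pics/top0.npz'));b=dict(np.load('pics/side0.npz'))
c1=cv2.resize(a['pixels'][183:258,155:365,::-1],None,fx=3.8,fy=3.8,interpolation=cv2.INTER_CUBIC)
c2=cv2.resize(b['pixels'][125:305,155:355,::-1],None,fx=3.2,fy=3.2,interpolation=cv2.INTER_CUBIC)
cv2.imwrite('pics/c1.png',c1);cv2.imwrite('pics/c2.png',c2)
P=cloud(a)
f=lambda u,v:P[int(v*.64),int(u*.64)].round(3)
for n,u,v in [('rest',313,345),('green',447,330),('red',480,340),('yel',510,352),('blue',546,345),('bench',400,450),('mat',463,330),('relief',170,370),('bench2',340,290)]: print(n,f(u,v))
E
```

```text
rest [0.502 0.239 0.009]
green [ 0.541 -0.112  0.018]
red [ 0.517 -0.197  0.021]
yel [ 0.485 -0.273  0.021]
blue [ 0.506 -0.366  0.025]
bench [0.233 0.007 0.004]
mat [ 0.544 -0.153  0.007]
relief [0.424 0.586 0.078]
bench2 [ 0.652  0.175 -0.001]
```

View pics/c1.png

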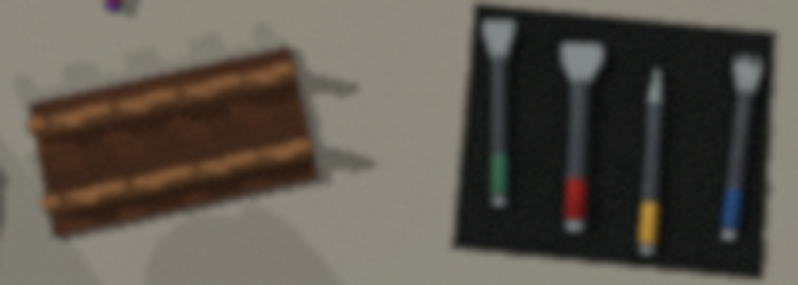

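View pics/c2.png

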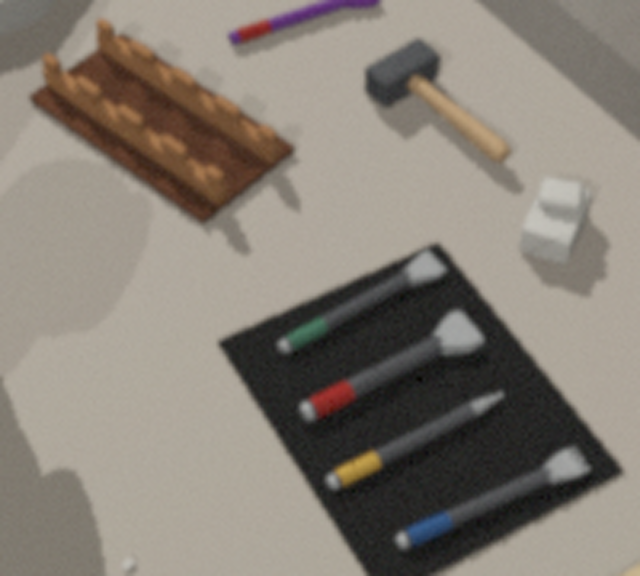

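Crop c1 gives chisel ends (cut / struck): green (499,20)/(498,205), red (582,45)/(573,230), yellow (656,68)/(646,252), blue (748,58)/(727,238). The rest is rotated about 13°. Next I'll look with the wrist camera from near.

```bash
cat >> h.py <<'E'
from scipy.spatial.transform import Rotation as R
def q(yaw): return (R.from_euler('z',yaw)*R.from_euler('x',np.pi)).as_quat()
def wsnap(f):
    p=np.array(r.current_tool_pos());o=np.array(r.current_ee_rot())
    d=optics.get_image('wrist'); T=np.eye(4);T[:3,:3]=R.from_quat(o).as_matrix();T[:3,3]=p
    d['W']=T@d['mount']; np.savez('pics/'+f+'.npz',**d); cv2.imwrite('pics/'+f+'.png',d['pixels'][:,:,::-1]); return d
def ray(d,u,v):
    x,y=(u-d['cx']),(v-d['cy']); rr=np.hypot(x,y)+1e-9; th=rr/d['fx']
    D=np.stack([x/rr*np.tan(th),y/rr*np.tan(th),np.ones_like(x)],-1)
    return d['W'][:3,3], D@d['W'][:3,:3].T
def wcloud(d):
    v,u=np.mgrid[:384,:512].astype(float); o,D=ray(d,u,v); return o+D*d['depth'][...,None]
def atz(d,u,v,z):
    o,D=ray(d,np.array(u,float),np.array(v,float)); return (o+D*((z-o[2])/D[...,2])[...,None])[...,:2]
def proj(d,P):
    c=(np.asarray(P,float)-d['W'][:3,3])@d['W'][:3,:3]; rho=np.hypot(c[...,0],c[...,1]); th=np.arctan2(rho,c[...,2])
    return np.stack([d['cx']+d['fx']*th*c[...,0]/rho,d['cy']+d['fx']*th*c[...,1]/rho],-1)
E
python3 - <<'E'
from h import *
for y in (0,np.pi): print(r.inverse_kinematics([.5,.24,.3],q(y)),r.inverse_kinematics([.52,-.24,.3],q(y)))
r.move_to([.47,.24,.30],q(np.pi)); d=wsnap('w1'); print(d['mount'].round(3).tolist(),d['fx'],d['cx'],d['cy'])
r.move_to([.47,.18,.30],q(np.pi)); wsnap('w2')
r.move_to([.47,-.24,.30],q(np.pi)); a=wsnap('w3')
r.move_to([.47,-.18,.30],q(np.pi)); wsnap('w4')
print(r.current_t(),r.current_q())
cv2.imwrite('pics/m1.png',np.hstack([cv2.resize(x['pixels'][:,:,::-1],(400,300)) for x in (d,a)]))
E
```

```text
[ 3.63579792e-01  3.15270109e-01  1.58231726e+00 -4.44089210e-16
  1.24400528e+00  1.93437612e+00] [-5.13689770e-01  3.49515297e-01  1.53455294e+00 -4.44089210e-16
  1.25752442e+00  1.05710656e+00]
[ 0.36357979  0.31527011  1.58231726  0.          1.24400528 -1.20721653] [-0.51368977  0.3495153   1.53455294  0.          1.25752442 -2.0844861 ]
[[-0.001, -0.952, -0.307, 0.079], [1.0, -0.001, -0.001, -0.0], [0.0, -0.307, 0.952, -0.121], [0.0, 0.0, 0.0, 1.0]] 297.3186396354542 251.66919110214374 188.96346185564937
3.85 [-4.56838775e-01  2.17700133e-01  1.71072844e+00 -1.53261640e-04
  1.21259030e+00 -2.02932046e+00]
```

View pics/m1.png

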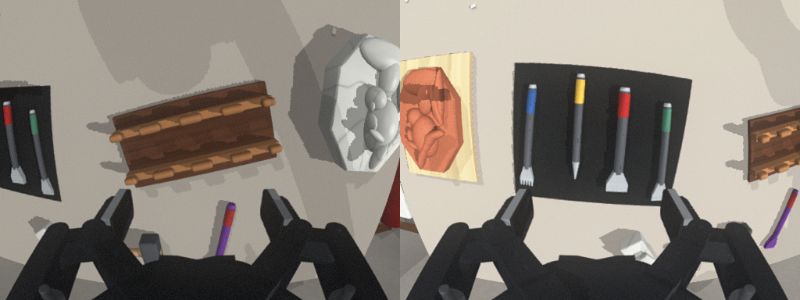

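The wrist composite shows the rest (left half, corners about (113,115), (265,80), (281,155), (130,187)). The mat in the right half carries blue, yellow, red and green at x = 530, 579, 620, 665. Next, enlarged crops of both.

```bash
python3 - <<'E'
from h import *
for k,(u0,u1,v0,v1,s) in {'w1':(130,370,90,250,3.3),'w3':(140,380,75,265,3.1)}.items():
    d=dict(np.load(f'pics/{k}.npz')); c=d['pixels'][v0:v1,u0:u1,::-1]
    c=cv2.resize(c,None,fx=s,fy=s,interpolation=cv2.INTER_CUBIC); c=np.clip(c.astype(float)*1.5,0,255).astype(np.uint8)
    for g in range(0,c.shape[1],100): cv2.line(c,(g,0),(g,6),(0,255,255),1)
    cv2.imwrite(f'pics/{k}c.png',c)
E
```

```text
(no output)
```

View pics/w1c.png

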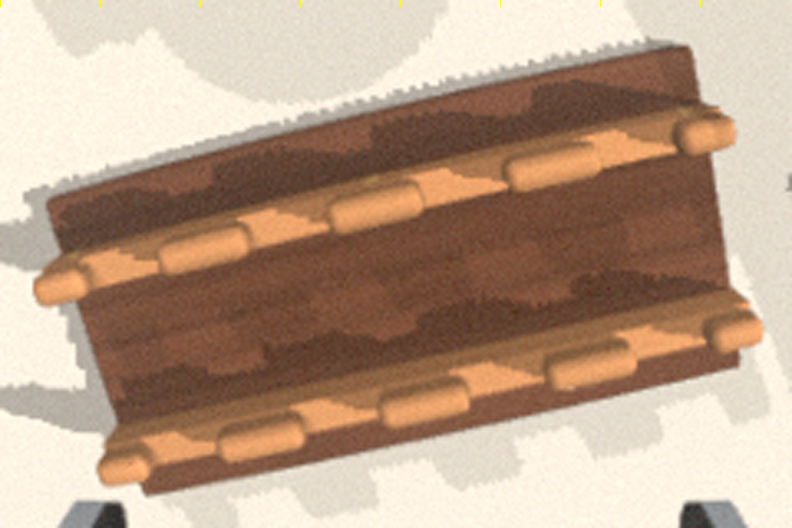

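View pics/w3c.png

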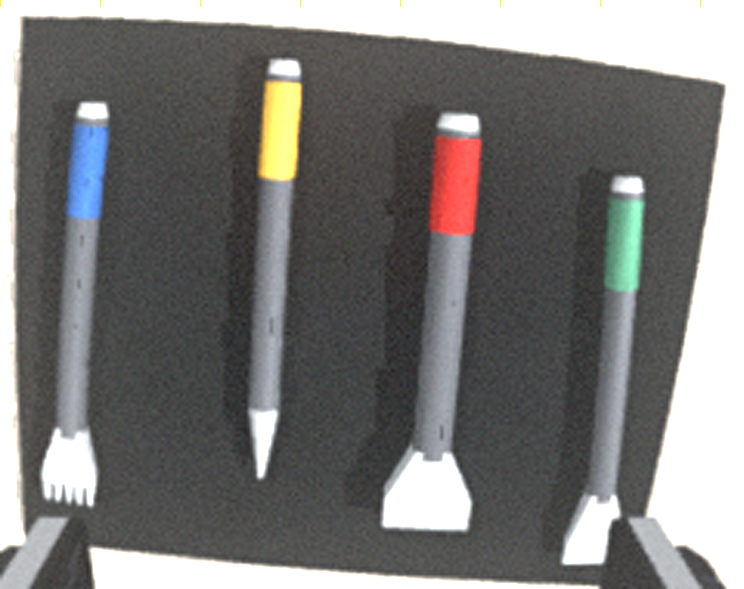

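w1c shows the rest's base corners at (50,200), (690,47), (738,365) and (148,492), with six rail posts. w3c gives the struck-end / shaft-bottom centres: blue (93,104)/(73,433), yellow (286,62)/(264,408), red (459,116)/(434,455), green (628,180)/(603,497).

```bash
cat > est.py <<'E'
from h import *
from scipy.optimize import least_squares
d1,d2,d3,d4=[dict(np.load(f'pics/w{i}.npz')) for i in (1,2,3,4)]
un=lambda p,o,s:np.array(p,float)/s+o
px=un([(50,200),(690,47),(738,365),(148,492),(207,247),(378,208),(553,165),(263,437),(426,402),(592,365)],[130,90],3.3)
L=np.array([(0,-.145,.012),(0,.145,.012),(.15,.145,.012),(.15,-.145,.012)]+[(x,y,.055) for x in (.033,.117) for y in (-.07,0,.07)])
def W(p): 
    c,s=np.cos(p[2]),np.sin(p[2]); return np.c_[L[:,:2]@np.array([[c,s],[-s,c]])+p[:2],L[:,2]+p[3]]
s=least_squares(lambda p:(proj(d1,W(p))-px).ravel(),[.43,.22,.2,0]); rest=s.x
ch={}
for n,a,b,z in [('blue',(93,104),(73,433),.011),('yellow',(286,62),(264,408),.011),('red',(459,116),(434,455),.013),('green',(628,180),(603,497),.011)]:
    pa,pb=[atz(d3,*un(p,[140,75],3.1),z) for p in (a,b)]
    t=(pb-pa)/np.linalg.norm(pb-pa); ch[n]=(*(pa+.1*t),z,np.arctan2(t[1],t[0]),np.linalg.norm(pb-pa))
if __name__=='__main__':
    print('rest',rest.round(4),'resid px',s.fun.reshape(-1,2).round(1).tolist())
    C1,C2,C3,C4=[wcloud(d) for d in (d1,d2,d3,d4)]
    for d,C in((d1,C1),(d2,C2)): print('post z',[np.median(C[int(v)-1:int(v)+2,int(u)-1:int(u)+2,2]).round(4) for u,v in proj(d,W(rest))[4:]])
    for n,m in ch.items():
        print(n,np.round(m,4))
        for d,C in((d3,C3),(d4,C4)):
            u,v=proj(d,m[:3]).round().astype(int); Q=C[v-12:v+13,u-14:u+15].reshape(-1,3); k=Q[:,2]>m[2]+.002; print('   depth: top',np.percentile(Q[:,2],95).round(4),'mat',np.percentile(Q[:,2],20).round(4),'mean xy',Q[k].mean(0).round(4))
    for d,f in((d2,'o2'),(d4,'o4')):
        im=d['pixels'][:,:,::-1].copy()
        P=list(W(rest)) if f=='o2' else [np.array([m[0]+k*np.cos(m[3]),m[1]+k*np.sin(m[3]),m[2]]) for m in ch.values() for k in (-.1,0,.1)]
        S=np.clip(cv2.resize(im,None,fx=3,fy=3).astype(float)*1.4,0,255).astype(np.uint8)
        for u,v in proj(d,np.array(P))*3+1: cv2.drawMarker(S,(int(u),int(v)),(0,255,0),0,12,1)
        if f=='o2': A=S[240:840,200:1000]
        else: B=S[200:800,500:1300]
    cv2.imwrite('pics/ov.png',cv2.resize(np.vstack([A,B]),None,fx=.5,fy=.5,interpolation=cv2.INTER_AREA))
E
python3 est.py
```

```text
rest [ 0.4304  0.2233  0.2306 -0.0087] resid px [[0.2, -0.9], [-0.1, -0.7], [0.0, -0.5], [0.3, -0.2], [-0.1, 0.5], [-0.1, -0.2], [0.2, 0.8], [0.1, 0.3], [-0.1, 0.3], [-0.2, 0.4]]
post z [np.float64(0.0552), np.float64(0.0552), np.float64(0.0548), np.float64(0.054), np.float64(0.0552), np.float64(0.0543)]
post z [np.float64(0.0551), np.float64(0.0555), np.float64(0.0554), np.float64(0.0549), np.float64(0.055), np.float64(0.0551)]
blue [ 0.5045 -0.3671  0.011  -0.1353  0.1612]
   depth: top 0.019 mat 0.0041 mean xy [ 0.5004 -0.3647  0.0258]
   depth: top 0.0189 mat 0.0041 mean xy [ 0.5013 -0.3639  0.0233]
yellow [ 0.489  -0.2739  0.011  -0.0799  0.1621]
   depth: top 0.0193 mat 0.0041 mean xy [ 0.4854 -0.2741  0.0268]
   depth: top 0.0188 mat 0.004 mean xy [ 0.4863 -0.2725  0.0225]
red [ 0.5129 -0.1942  0.013  -0.0432  0.162 ]
   depth: top 0.0232 mat 0.0041 mean xy [ 0.5087 -0.1968  0.0246]
   depth: top 0.0227 mat 0.004 mean xy [ 0.5094 -0.1959  0.0233]
green [ 0.5398 -0.109   0.011   0.0105  0.1608]
   depth: top 0.0187 mat 0.0039 mean xy [ 0.5352 -0.1142  0.0224]
   depth: top 0.0188 mat 0.0038 mean xy [ 0.5344 -0.1124  0.0237]
```

View pics/ov.png

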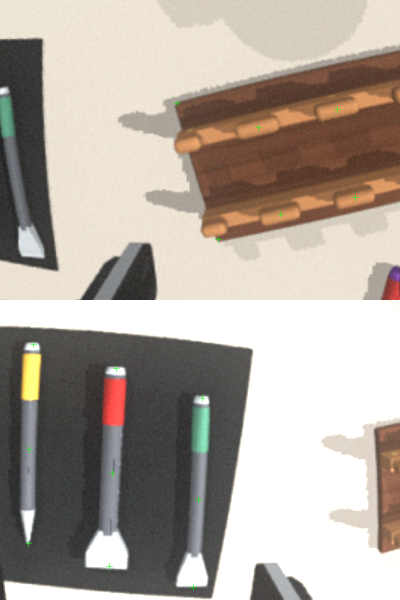

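The overlay in the second view (pixel marks on struck ends, middles and tips) agrees with the objects. Depth confirms shaft tops at 19–23 mm, the mat at 4 mm and posts at 55 mm. I'll start with the point chisel.

```bash
cat > pick.py <<'E'
from est import *
s=least_squares(lambda p:(proj(d1,W([*p,0]))-px).ravel(),[.43,.22,.2]); print('rest z=0',s.x.round(4),abs(s.fun).max().round(2))
rest=s.x; NY={'red':.105,'yellow':.035,'blue':-.035,'green':-.105}
def F(t): print(t,'t',round(r.current_t(),2),'pos',np.round(r.current_tool_pos(),4),'F',np.round(r.current_contact_force(),1),'pad',np.round(r.current_finger_force(),1),'open',round(r.current_opening(),3))
def go(n):
    x,y,z,yaw,_=ch[n]; qq=q(np.pi+yaw); gz=z+.017
    r.set_gripper(.5,60); r.move_to([x,y,.12],qq); r.move_linear([x,y,gz],vel=.08); F('down')
    r.set_gripper(0,60); F('grip'); r.move_linear([x,y,.18],vel=.15); F('lift')
    c,sn=np.cos(rest[2]),np.sin(rest[2]); X=rest[0]+c*.075-sn*NY[n]; Y=rest[1]+sn*.075+c*NY[n]
    Q=q(np.pi+rest[2]); r.move_to([X,Y,.18],Q); r.move_linear([X,Y,.10],vel=.15)
    wsnap('held_'+n)
    r.move_linear([X,Y,.042+(z-.011)+.0182],vel=.05); F('placed')
    r.set_gripper(.4); F('released'); r.move_linear([X,Y,.18],vel=.15)
def check(n):
    r.move_to([.47,.2,.30],q(np.pi+rest[2])); d=wsnap('chk_'+n)
    im=cv2.resize(d['pixels'][60:260,100:400,::-1],None,fx=2.6,fy=2.6); cv2.imwrite(f'pics/chk_{n}.png',np.clip(im.astype(float)*1.4,0,255).astype(np.uint8)); return d
E
python3 - <<'E'
from pick import *
go('yellow'); check('yellow')
E
```

```text
rest z=0 [0.4281 0.2232 0.2307] 2.09
down t 6.47 pos [ 0.4893 -0.2741  0.0285] F [-0.3  0.3  0.7] pad 0.0 open 0.505
grip t 6.85 pos [ 0.4893 -0.274   0.0286] F [-1.8  0.6  6.2] pad 59.4 open 0.144
lift t 8.02 pos [ 0.4886 -0.2736  0.1791] F [-0.5 -0.9 -2.1] pad 58.5 open 0.145
placed t 11.68 pos [0.4933 0.2745 0.0602] F [ 0.7 -0.1 -2.1] pad 58.6 open 0.145
released t 12.02 pos [0.4933 0.2746 0.0604] F [-0.7 -0.5  0.1] pad 0.0 open 0.402
```

View pics/chk_yellow.png

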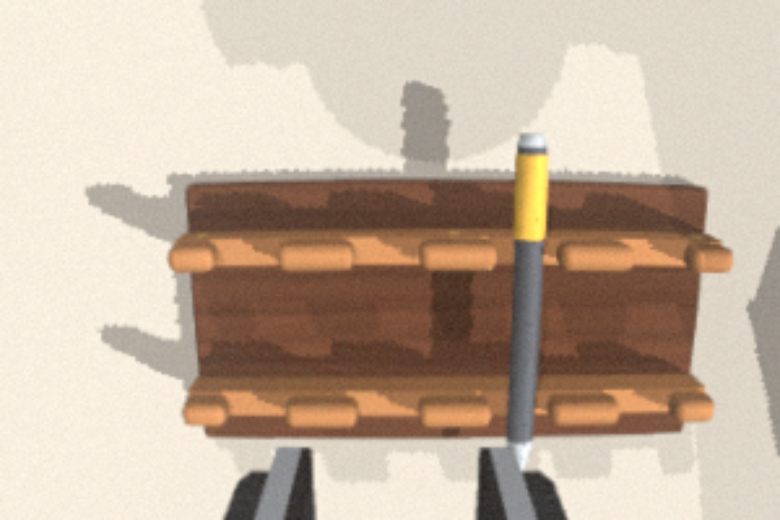

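The point chisel lies between post pairs in the second notch from the relief. Its struck end is at (532,136) and its shaft crosses the rails at (528,250) and (521,400). Next I'll get the numbers, then do the other three.

```bash
python3 - <<'E'
from pick import *
def loc(p): 
    c,s=np.cos(rest[2]),np.sin(rest[2]); return np.array([[c,s],[-s,c]])@(p-rest[:2])
d=dict(np.load('pics/chk_yellow.npz'))
for p,z in [((532,136),.042),((521,420),.042),((458,256),.055),((597,256),.055),((456,412),.055),((586,409),.055),((188,184),.012),((706,188),.012)]:
    print(p,loc(atz(d,*un(p,[100,60],2.6),z)).round(4))
C=wcloud(d); u,v=un((524,320),[100,60],2.6).astype(int); print('top z',C[v-1:v+2,u-1:u+2,2].round(4).tolist(), [C[int(60+y/2.6),int(100+528/2.6),2].round(4) for y in (180,400)])
go('red'); go('blue'); go('green'); check('all')
E
```

```text
rest z=0 [0.4281 0.2232 0.2307] 2.09
(532, 136) [-0.0247  0.0349]
(521, 420) [0.1258 0.0357]
(458, 256) [ 0.0333 -0.0018]
(597, 256) [0.0325 0.0674]
(456, 412) [ 0.1151 -0.0009]
(586, 409) [0.1142 0.0679]
(188, 184) [ 0.0013 -0.1441]
(706, 188) [0.0012 0.1414]
top z [[0.0474, 0.0508, 0.0498], [0.0482, 0.0498, 0.0491], [0.0468, 0.0487, 0.0489]] [np.float64(0.0506), np.float64(0.0492)]
down t 16.77 pos [ 0.5131 -0.1943  0.0305] F [-0.2 -0.2 -0.1] pad 0.0 open 0.502
grip t 17.11 pos [ 0.5132 -0.1944  0.0307] F [-1.1 -0.2  5. ] pad 59.5 open 0.191
lift t 18.26 pos [ 0.5123 -0.1939  0.179 ] F [-1.   0.7 -5.5] pad 58.6 open 0.193
placed t 21.84 pos [0.4773 0.3427 0.0622] F [-0.7 -0.2 -5. ] pad 58.7 open 0.19
released t 22.16 pos [0.4775 0.3428 0.0627] F [-0.4  0.2 -0.3] pad 0.0 open 0.396
down t 27.17 pos [ 0.5048 -0.3673  0.0285] F [-0.5  0.3 -0.3] pad 0.0 open 0.494
grip t 27.54 pos [ 0.5047 -0.3673  0.0286] F [-1.3  1.6  5.4] pad 59.8 open 0.138
lift t 28.71 pos [ 0.5041 -0.3668  0.1789] F [ 0.1 -0.4 -3. ] pad 58.8 open 0.141
placed t 32.45 pos [0.5093 0.2064 0.0603] F [-0.7 -0.5 -2.3] pad 58.9 open 0.141
released t 32.79 pos [0.5093 0.2064 0.0604] F [-0.5 -0.  -0.4] pad 0.0 open 0.397
down t 36.52 pos [ 0.5401 -0.1091  0.0285] F [ 0.4  0.8 -0.5] pad 0.0 open 0.503
grip t 36.89 pos [ 0.54   -0.1091  0.0286] F [-0.6  0.1  6. ] pad 59.3 open 0.139
lift t 38.06 pos [ 0.5393 -0.1089  0.1791] F [-1.  -0.5 -3.4] pad 58.5 open 0.146
placed t 40.72 pos [0.5253 0.1382 0.0603] F [-0.  -0.2 -3. ] pad 58.6 open 0.144
released t 41.06 pos [0.5253 0.1382 0.0604] F [ 0.3  0.1 -0.6] pad 0.0 open 0.402
```

View pics/chk_all.png

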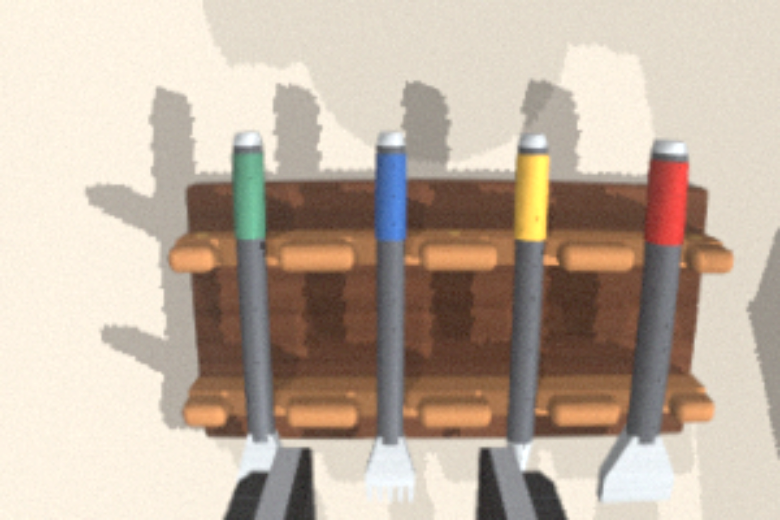

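All four lie in their notches with blades away from the robot. The struck ends are at green (248,134), blue (391,132), yellow (532,136) and red (668,143). One numeric check, then I'll hand in.

```bash
python3 - <<'E'
from pick import *
d=dict(np.load('pics/chk_all.npz')); C=wcloud(d); c,s_=np.cos(rest[2]),np.sin(rest[2]); ok=True
for n,a,z,b in [('green',(248,134),.042,(260,430)),('blue',(391,132),.042,(391,430)),('yellow',(532,136),.042,(522,430)),('red',(668,143),.044,(645,430))]:
    f=lambda p:np.array([[c,s_],[-s_,c]])@(atz(d,*un(p,[100,60],2.6),z)-rest[:2]); A,B=f(a),f(b); m=A+.1*(B-A)/np.linalg.norm(B-A)
    zs=[]
    for k in (.25,.5,.75):
        u,v=un(np.array(a)*(1-k)+np.array(b)*k,[100,60],2.6).astype(int); zs.append(float(np.median(C[v-1:v+2,u-1:u+2,2]))-(.009 if n=='red' else .007))
    print(n,m.round(4),np.round(zs,4)); ok&=abs(m[0]-.075)<.010 and abs(m[1]-NY[n])<.009 and abs(np.mean(zs)-z)<.004 and np.ptp(zs)<.006
print(ok,r.current_t())
if ok: print(r.hand_in())
E
```

```text
rest z=0 [0.4281 0.2232 0.2307] 2.09
green [ 0.0739 -0.1052] [0.043  0.0431 0.0424]
blue [ 0.0742 -0.0345] [0.0431 0.0425 0.0422]
yellow [0.0751 0.0359] [0.0425 0.0424 0.0424]
red [0.0754 0.1058] [0.0438 0.0435 0.044 ]
True 42.6917
the job is handed in; nothing more can be done
None
```

The job is handed in: from the relief's side the rest holds pitcher, point, claw and flat, and my last measurement put each within about 1 mm of its target with cutting ends away from the robot; I kept the arm clear of the hammer and offcut but did not re-measure them.

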